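# Strip a stub shaft and lay its parts in the fitted service tray

### The arm

A 6-joint arm with a two-finger parallel gripper is mounted at the origin on a cart in front of the work surface, level with it; the furniture and walls round the work are solid. World frame = base frame: x ahead of the robot, y to its left, z up, the work surface at z = 0. Lengths are in mm, angles in rad, forces in N, time in s.
With the tool pointing down it reaches from about 250 to 800 mm from the base axis. Payload 8.5 kg.
Tool frame: the origin (TCP) lies at the very end of the fingers, on their centre line; the grasp point (between the pads) lies 19 mm behind it; z points along the fingers, x is the direction in which the jaws open and shut, and the axes are right-handed (so a half turn about z gives the same grasp; the last joint's range is limited). The gripper opens to 85 mm and grips with 20 to 120 N. Pads are 22 mm wide; open, the fingers measure 114 mm over their backs; the gripper's body (76 mm by 85 mm) begins 54 mm behind the grasp point. The pads swing forward as they close: fully open they stand 13 mm farther back than shut.
Start: joints at [1.182, 0.238, -0.013, 1.319, 0, 1.571], TCP at [198.998, 485.776, 231.276] pointing down, gripper open.
Joint ranges: [-2.66, 2.66], [-1.03, 1.9], [-1.14, 1.46], [-1.82, 2.27], [-1.45, 1.34], [-3.14, 3.14]. Speed limits (rad/s): [2.22, 2.22, 2.79, 3.14, 3.14, 3.14].

### API

Orientations are given as a unit quaternion [w, x, y, z].
In Python, from workcell import readout, eyes, robot, spot_in, cut_out gives the robot as it stands. The module is installed in compiled form; this text tells all that it offers.
- The arm moves only by the tool carry_out, never from a script. Its argument "steps" is a list of rows, each a list of 3 entries, a list of its own where there are three numbers: the gripper command: -1 is fully open, 1 is shut, values between are in proportion, then the shift along the tool's x, y, z in mm, then the turn about the tool's z in rad. A call has 1 to 12 rows; each row is the pose to reach, as a shift and turn from the pose commanded when the call began, along the tool's axes at that moment; what a row does not reach only later rows make up. A row lasts 1/12 s, in which the tool goes at most 41.7 mm and 7.16 degrees, less where a joint would pass 70% of its speed; a pose out of reach is approached as far as the arm can. A call with a gripper value outside its range is refused whole. The fingers move at their own pace and stop on an object; "grip_force" is the grip in N (left out, the last holds). Time passes only in rows, so rows that repeat a pose let the fingers close. It gives the time, the measured TCP pose, the force and the opening at its end, in the units of the state.
- readout.get_state(): the state, without advancing time (a new reading comes with each control period).
- eyes.get_image(name): name is "scene" or "top" or "wrist"; returns the picture (400x640x3 uint8, blue, green, red); there is no depth.
- eyes.calibration(name): a dict with "fx", "fy", "cx", "cy" (pixels), "D" ([k1, k2, p1, p2, k3] as OpenCV has them; the pictures are not rectified), "cam_to_world" (4x4, takes a point from camera to world coordinates). Camera axes: x right, y down, z forward; pixel columns grow to the right and rows downward; lengths in mm; the calibration is good to about 2 mm. A picture is of the moment at which its call begins: read the wrist's pose just before it. calibration takes no time and is no camera call; for the wrist camera it gives the pose at the moment of the call.
- robot.sign_off(): hands the job in, once; it reports no verdict.
Trained networks look in the newest picture that a camera, given by its name, has taken for a name from the list of things; names that differ only in an ending like _2 or _b are one class to them, and where a whole thing is asked for, a point or a joint stands for the part that bears it (a point fixed in the world has none). Each returns a list of dicts, best first, with "conf" (0 to 1); they miss things now and then, are a little off and sometimes report something else, mostly with a low value. They report only what shows in the picture. A call takes as long as a camera call. They do not tell look-alikes from the thing itself.
- spot_in(camera, query): "position" ([row, column] in pixels, amid what is visible of it).
- cut_out(camera, query): "region" (400x640 bool, what is visible of it) and "position" ([row, column] in pixels, amid what is visible of it).
The state is a dict: "time_s": time; "joint_pos": joint angles; "qd": joint speeds; "joint_efforts": joint torques, N m; "ee_pos": TCP position; "tcp_rot": TCP orientation; "force": force on the tool from outside, world axes, zero at the start; "wrist_torque": the same for the moment, N m; "finger_gap": finger opening in mm.
Only numpy, scipy, OpenCV 4.12 (cv2) and the standard library are available. Lean on these libraries where they do the work, as an engineer would, in place of code of your own. Each camera call takes 0.05 s, during which the arm holds its last target.

### The job

The stub shaft stands in its flange with the clamp collar, pinion, ball bearing and gear still stacked on it; the collar is already slackened. Strip the shaft for cleaning: working from the top, take off one part at a time and lay it straight in the orange-ringed recess of the service tray that was made for its diameter, flat on the recess floor, and let go before fetching the next. Do not knock over the white dropper bottle.

Things in the scene. Friction and masses are not known exactly. Their poses are not given: they have to be found in the camera images.
- gear: blackened steel spur gear, 60 mm in diameter, 12 mm thick, 16 mm bore, about 180 g. Origin: centre of its underside; z up along the bore. Starts flat on the stub shaft, lowest of the stack, its underside 18 mm above the bench.
- bearing: sealed ball bearing, bright steel rings with black seals, 50 mm in diameter, 14 mm thick, 16 mm bore, about 140 g. Origin: centre of its underside; z up along the bore. Starts flat on the stub shaft, second from below, on the gear, its underside 30 mm above the bench.
- pinion: brass pinion (thick small spur gear), 40 mm in diameter, 16 mm thick, 16 mm bore, about 100 g. Origin: centre of its underside; z up along the bore. Starts flat on the stub shaft, third from below, on the bearing, its underside 44 mm above the bench.
- collar: knurled aluminium clamp collar, slack, 30 mm in diameter, 12 mm thick, 16 mm bore, about 40 g. Origin: centre of its underside; z up along the bore. Starts flat on the stub shaft, on top, on the pinion, its underside 60 mm above the bench.
- seat_60: widest of the four fixed inserts of the service tray: grey 82 mm square plate with a low round orange ring. Recess inside the ring 68 mm wide at its floor, flaring to about 74 mm at the rim, made for the 60 mm gear. Origin: centre of the underside, 4 mm above the bench, z up; recess centred on it, floor 3 mm and rim 8 mm above the origin. The part seated in it stands 7 mm above the rim.
- seat_50: second widest of the four fixed inserts of the service tray: grey 82 mm square plate with a low round orange ring. Recess inside the ring 58 mm wide at its floor, flaring to about 64 mm at the rim, made for the 50 mm bearing. Origin: centre of the underside, 4 mm above the bench, z up; recess centred on it, floor 3 mm and rim 8 mm above the origin. The part seated in it stands 9 mm above the rim.
- seat_40: third widest of the four fixed inserts of the service tray: grey 82 mm square plate with a low round orange ring. Recess inside the ring 48 mm wide at its floor, flaring to about 54 mm at the rim, made for the 40 mm pinion. Origin: centre of the underside, 4 mm above the bench, z up; recess centred on it, floor 3 mm and rim 8 mm above the origin. The part seated in it stands 11 mm above the rim.
- seat_30: narrowest of the four fixed inserts of the service tray: grey 82 mm square plate with a low round orange ring. Recess inside the ring 38 mm wide at its floor, flaring to about 44 mm at the rim, made for the 30 mm collar. Origin: centre of the underside, 4 mm above the bench, z up; recess centred on it, floor 3 mm and rim 8 mm above the origin. The part seated in it stands 7 mm above the rim.
- stub_shaft: fixed: round grey cast flange, 78 mm wide, with an upright steel shaft 12 mm thick whose top is 79 mm above the bench; a 24 mm shoulder at 18 mm carries the lowest part. A part is free once its underside is above 79 mm. Each part is 10 mm wider than the one on it. Origin: centre of the flange's underside, z up along the shaft.
- oil_bottle: white plastic dropper bottle, 33 mm wide, 113 mm tall, standing loose on the bench by the vice; it must stay standing. Origin: centre of its underside; z up.
Not all that is in view belongs to the job. Leave any purple look-alike of the pinion alone.

How it is judged:
By the outcome, as a careful person would: the job done as asked, in the order asked, and still so for the second after the job is handed in, with the robot touching nothing.
It also fails if it takes over 99 s, if anything falls off the work surface, if the arm or the gripper's body presses on something with over 40 N, if the wrist force passes 120 N, or if a joint passes its speed limit or range.

## Working session

There is one attempt and no reset: what is moved stays moved. The work goes in short steps, Python scripts to look and compute and a tool call to move; the robot and the scene stay as the last step left them, time stands still between calls to the robot, and variables do not carry over. Pictures are saved under pics/ and viewed, and the job is handed in when it is done.

Besides the shell and the picture viewer there is one more tool, called after ">>>" as name(argument=value, ...) on one line, values as JSON. carry_out: Moves the arm, as the interface text tells. Its arguments: {"type":"object","properties":{"steps":{"type":"array","items":{"type":"array"}},"grip_force":{"type":"number"}},"required":["steps"]}

```bash
mkdir -p pics; python3 - <<'E'
from workcell import readout, eyes
import cv2,json
s=readout.get_state(); print({k:s[k] for k in ('time_s','ee_pos','tcp_rot','finger_gap','force')})
for n in ("scene","top","wrist"):
    cv2.imwrite(f"pics/a_{n}.png",eyes.get_image(n)); c=eyes.calibration(n); print(n,c)
E
```

```text
{'time_s': 0.0, 'ee_pos': array([198.86764138, 485.44269279, 230.67933326]), 'tcp_rot': array([ 3.97891949e-04,  8.30385698e-01,  5.57188560e-01, -5.85313702e-04]), 'finger_gap': 85.45580055200762, 'force': array([-0.4787425 , -0.25369165, -0.58921088])}
scene {'fx': 482.2916459888284, 'fy': 482.2916459888284, 'cx': 318.2046600456377, 'cy': 202.0825099139753, 'D': array([-0.14214812,  0.        ,  0.        ,  0.        ,  0.        ]), 'cam_to_world': array([[-8.17831578e-01, -4.13684305e-01,  4.00021006e-01,
         1.61666191e+02],
       [-5.75334822e-01,  6.02158023e-01, -5.53530087e-01,
         3.18133838e+02],
       [-1.18891485e-02, -6.82840399e-01, -7.30470833e-01,
         6.98401115e+02],
       [ 0.00000000e+00,  0.00000000e+00,  0.00000000e+00,
         1.00000000e+00]])}
top {'fx': 505.86282122855914, 'fy': 505.86282122855914, 'cx': 320.90698380237814, 'cy': 198.9881888170386, 'D': array([-0.09320068,  0.        ,  0.        ,  0.        ,  0.        ]), 'cam_to_world': array([[ 2.51693946e-02, -9.86381136e-01,  1.62538478e-01,
         3.50359903e+02],
       [-9.99342700e-01, -2.90692850e-02, -2.16597550e-02,
        -1.40846585e+02],
       [ 2.60896511e-02, -1.61886479e-01, -9.86464443e-01,
         9.81040167e+02],
       [ 0.00000000e+00,  0.00000000e+00,  0.00000000e+00,
         1.00000000e+00]])}
wrist {'fx': 358.2539925725662, 'fy': 358.2539925725662, 'cx': 320.07834119894994, 'cy': 197.6457418545654, 'D': array([-0.04508436,  0.        ,  0.        ,  0.        ,  0.        ]), 'cam_to_world': array([[ 3.78330545e-01,  8.77120819e-01,  2.95846359e-01,
         1.22107184e+02],
       [ 9.25670206e-01, -3.58205380e-01, -1.21752105e-01,
         5.17297372e+02],
       [-8.17548369e-04,  3.19918700e-01, -9.47444646e-01,
         3.72840785e+02],
       [ 0.00000000e+00,  0.00000000e+00,  0.00000000e+00,
         1.00000000e+00]])}
```

View pics/a_scene.png

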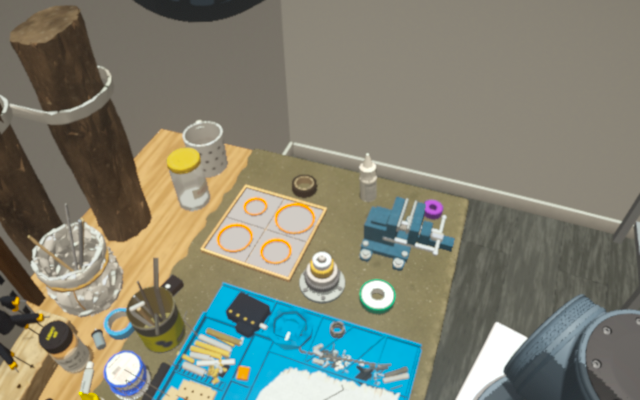

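View pics/a_top.png

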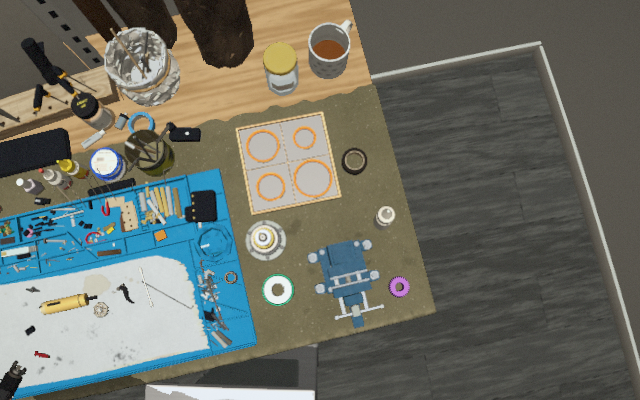

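View pics/a_wrist.png

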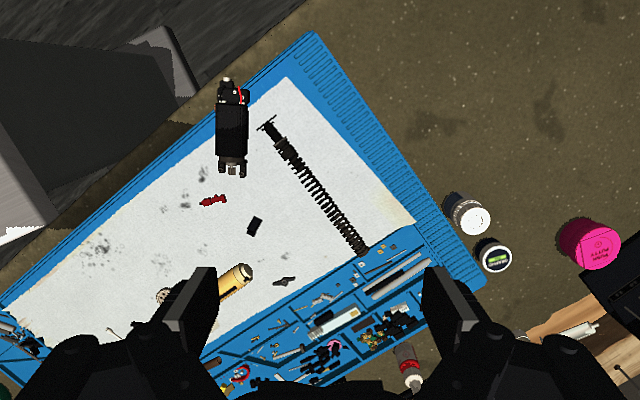

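Scene (321,270) and top (265,238) show the stack. The tray's four orange rings in top are at about (263,146), (304,138), (271,187) and (312,178). The purple look-alike is at (399,286), the bottle at (386,215), the vice near (345,270), and a dark bearing-like decoy ring at (354,160).

```bash
cat > h.py <<'E'
import numpy as np, cv2
from workcell import readout, eyes, spot_in, cut_out
def ray(cal,uv):
    K=np.array([[cal['fx'],0,cal['cx']],[0,cal['fy'],cal['cy']],[0,0,1.]])
    p=cv2.undistortPoints(np.array(uv,float).reshape(-1,1,2),K,np.array(cal['D'])).reshape(-1,2)
    T=cal['cam_to_world']; d=np.c_[p,np.ones(len(p))]@T[:3,:3].T
    return T[:3,3],d
def onz(cal,uv,z):
    o,d=ray(cal,uv); return o+d*((z-o[2])/d[:,2])[:,None]
def proj(cal,P):
    T=np.linalg.inv(cal['cam_to_world']); r,_=cv2.Rodrigues(T[:3,:3])
    K=np.array([[cal['fx'],0,cal['cx']],[0,cal['fy'],cal['cy']],[0,0,1.]])
    return cv2.projectPoints(np.array(P,float).reshape(-1,1,3),r,T[:3,3],K,np.array(cal['D']))[0].reshape(-1,2)
E
python3 - <<'E'
from h import *
for n in ('top','scene'):
    im=eyes.get_image(n); cal=eyes.calibration(n)
    hsv=cv2.cvtColor(im,cv2.COLOR_BGR2HSV)
    m=cv2.inRange(hsv,(8,150,150),(20,255,255))
    N,L,st,c=cv2.connectedComponentsWithStats(m)
    for i in range(1,N):
        if st[i][4]<60: continue
        ys,xs=np.where(L==i); P=onz(cal,np.c_[xs,ys],11.0)
        A=np.c_[P[:,:2],np.ones(len(P))]; s=np.linalg.lstsq(A,-(P[:,:2]**2).sum(1),rcond=None)[0]
        cx=-s[:2]/2; r=np.sqrt(cx@cx-s[2]); print(n,st[i],'c',cx.round(1),'d',round(2*r,1))
    for q in ('collar','pinion','bearing','gear','stub_shaft','oil_bottle','seat_60','seat_50','seat_40','seat_30'):
        for r in cut_out(n,q)[:2]:
            p=r['position']; print(n,q,round(r['conf'],2),np.round(p),int(r['region'].sum()))
            np.save(f'm_{n}_{q}.npy',r['region']) if r is not None else 0
    s=0
    u,v=(265,238) if n=='top' else (321,272)
    cv2.imwrite(f'pics/b_{n}.png',cv2.resize(im[v-40:v+40,u-50:u+50],None,fx=8,fy=8,interpolation=cv2.INTER_CUBIC)[:600])
E
```

```text
top [293 127  23  22 101] c [ 633.3 -125.6] d 41.8
top [246 130  34  32 151] c [614.  -43.8] d 62.0
top [294 160  38  37 177] c [ 551.4 -144.8] d 71.8
top [257 173  28  28 132] c [532.2 -63.2] d 51.8
top [155 230  11  11  78] c [430.7 145.3] d 14.1
top collar 0.49 [240. 265.] 144
top pinion 0.69 [284. 403.] 309
top pinion 0.47 [241. 269.] 136
top bearing 0.78 [248. 263.] 118
top bearing 0.48 [187. 273.] 1706
top gear 0.64 [250. 272.] 165
top stub_shaft 0.64 [237. 268.] 572
top oil_bottle 0.81 [216. 383.] 374
top oil_bottle 0.58 [146. 262.] 1611
top seat_60 0.96 [147. 260.] 1627
top seat_60 0.92 [176. 314.] 1667
top seat_50 0.96 [147. 260.] 1627
top seat_50 0.92 [176. 314.] 1667
top seat_40 0.96 [147. 260.] 1627
top seat_40 0.92 [176. 314.] 1667
top seat_30 0.96 [147. 260.] 1627
top seat_30 0.92 [176. 314.] 1667
scene [288 202  27  27  77] c [ 552.  -145.6] d 70.2
scene [237 367  12  13  64] c [430.8 146.4] d 16.5
scene collar 0.47 [263. 324.] 224
scene pinion 0.7 [271. 323.] 219
scene pinion 0.67 [212. 431.] 261
scene bearing 0.8 [279. 322.] 276
scene gear 0.55 [286. 325.] 183
scene stub_shaft 0.73 [292. 323.] 688
scene oil_bottle 0.86 [178. 368.] 661
scene oil_bottle 0.66 [222. 293.] 1412
scene seat_60 0.94 [220. 295.] 1515
scene seat_60 0.81 [252. 277.] 1658
scene seat_50 0.94 [220. 295.] 1515
scene seat_50 0.81 [252. 277.] 1658
scene seat_40 0.94 [220. 295.] 1515
scene seat_40 0.81 [252. 277.] 1658
scene seat_30 0.94 [220. 295.] 1515
scene seat_30 0.81 [252. 277.] 1658
```

View pics/b_top.png

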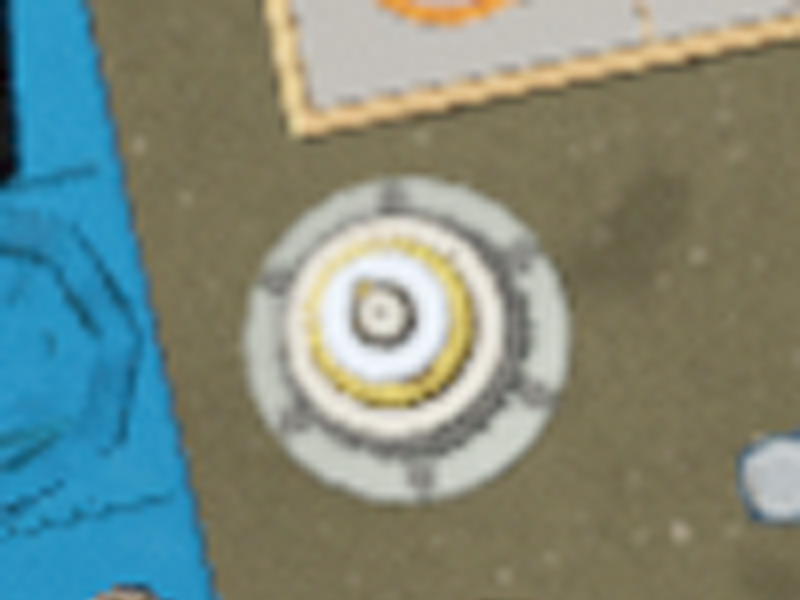

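View pics/b_scene.png

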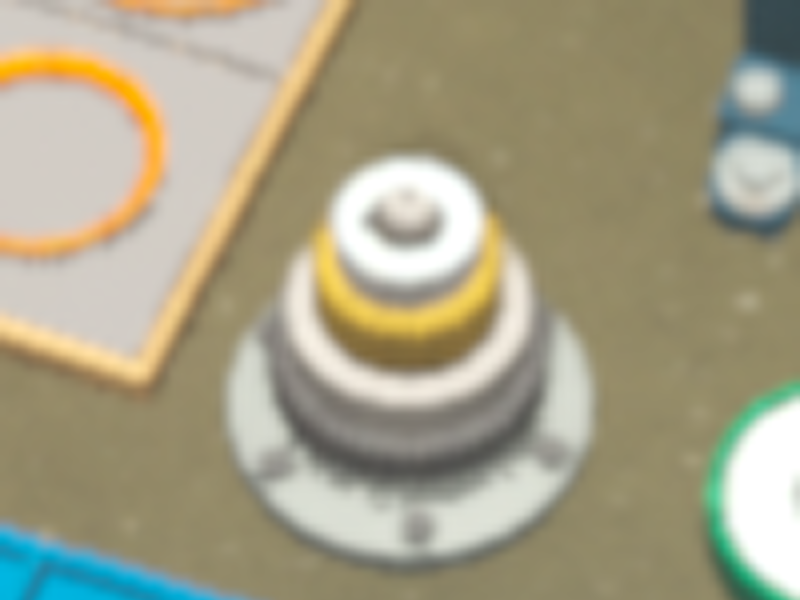

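```bash
python3 - <<'E'
from h import *
t=eyes.calibration('top'); s=eyes.calibration('scene')
print('shaft',onz(t,[(262.5-.44,237-.44)],79),onz(s,[(322-.44,258-.44)],79))
print('collar',onz(t,[(215+384/8-.44,198+315/8-.44)],72),onz(s,[(271+408/8-.44,232+223/8-.44)],72))
print('flange',onz(t,[(266-.44,240.5-.44)],8))
print('bottle top',onz(t,[(386,213)],110),'purple',onz(t,[(399,286)],16), 'vice', onz(t,[(345,250),(330,250),(365,243)],60), 'vice knob',onz(t,[(318,286),(322,248)],40))
print(t['cam_to_world'][:3,3])
st=readout.get_state();print(st['time_s'])
E
```

```text
shaft [[428.00741741 -57.4124471   79.        ]] [[426.98863259 -55.49206217  79.        ]]
collar [[427.96121751 -57.69166766  72.        ]] [[427.85592689 -56.65543123  72.        ]]
flange [[427.5775424  -57.85324505   8.        ]]
bottle top [[ 472.44088643 -274.26193595  110.        ]] purple [[ 346.46489347 -314.42661685   16.        ]] vice [[ 409.35701863 -207.28428906   60.        ]
 [ 408.64160681 -179.96855532   60.        ]
 [ 423.05750322 -243.64707737   60.        ]] vice knob [[ 343.17779726 -160.24640051   40.        ]
 [ 413.22163115 -165.86305474   40.        ]]
[ 350.35990275 -140.84658451  981.04016723]
1.25
```

Rings fit seats: 60 at (551,-145), 50 at (614,-44), 40 at (532,-63) and 30 at (633,-126). The centres are 84 mm apart and the diameters match. The stack is at about (428,-57). I'm moving above it, turning the jaws along world x.

>>> carry_out(steps=[[-1,[-416,418,51],1.182],[-1,[-416,418,51],1.182],[-1,[-416,418,51],1.182],[-1,[-416,418,51],1.182],[-1,[-416,418,51],1.182],[-1,[-416,418,51],1.182],[-1,[-416,418,51],1.182],[-1,[-416,418,51],1.182],[-1,[-416,418,51],1.182],[-1,[-416,418,51],1.182],[-1,[-416,418,51],1.182],[-1,[-416,418,51],1.182]], grip_force=40)

```text
time_s: 2.25
ee_pos: [392.9, 24.7, 188.4]
tcp_rot: [-0.0, 1.0, -0.0, 0.001]
force: [0.7, 1.2, -0.7]
finger_gap: 85.3
```

>>> carry_out(steps=[[-1,[20,50,4],0],[-1,[20,50,4],0],[-1,[20,50,4],0],[-1,[20,50,4],0]])

```text
time_s: 2.58
ee_pos: [412.4, -23.9, 184.1]
tcp_rot: [-0.0, 1.0, -0.001, -0.0]
force: [-0.2, 0.5, 0.1]
finger_gap: 85.4
```

```bash
python3 - <<'E'
from h import *
s=readout.get_state(); print(s['ee_pos'],s['tcp_rot'],s['joint_pos'])
im=eyes.get_image('wrist');cal=eyes.calibration('wrist')
print(proj(cal,[[428,-57.3,79],[428,-57.3,72],[428,-57.3,8]]))
cv2.imwrite('pics/c.png',im)
E
```

```text
[412.41031698 -23.88356759 184.07870814] [-8.72702914e-05  9.99999139e-01 -1.26981518e-03 -3.18373616e-04] [-5.79501656e-02  7.09242721e-02 -3.42778274e-01  1.15773939e+00
  1.38188546e-04  1.51538575e+00]
[[341.75027164 239.62212168]
 [341.23387054 235.75225512]
 [337.44066971 207.36592128]]
```

View pics/c.png

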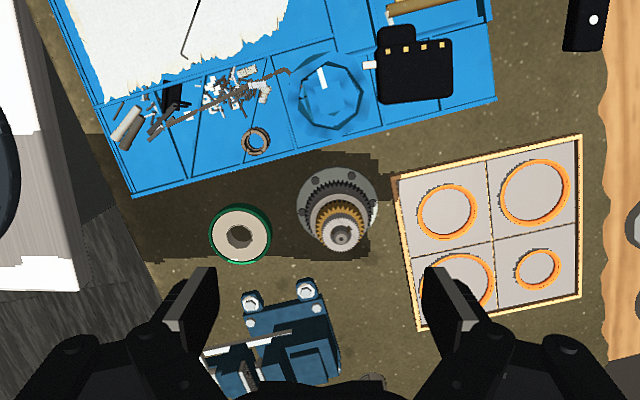

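The wrist view has the shaft top at about (341,237), and I predicted (341.7,239.6). The four rings on the right match the fits. I'll refine from this picture.

```bash
python3 - <<'E'
from h import *
im=cv2.imread('pics/c.png');cal=eyes.calibration('wrist')
hsv=cv2.cvtColor(im,cv2.COLOR_BGR2HSV)
m=cv2.inRange(hsv,(8,150,120),(20,255,255))
N,L,st,c=cv2.connectedComponentsWithStats(m)
for i in range(1,N):
    if st[i][4]<100: continue
    ys,xs=np.where(L==i); P=onz(cal,np.c_[xs,ys],11.0)
    A=np.c_[P[:,:2],np.ones(len(P))]; s=np.linalg.lstsq(A,-(P[:,:2]**2).sum(1),rcond=None)[0]
    cx=-s[:2]/2; print(st[i],cx.round(1),round(2*np.sqrt(cx@cx-s[2]),1))
c=cv2.resize(im[160:260,280:400],None,fx=6,fy=6,interpolation=cv2.INTER_CUBIC)
# overlay predicted circles
P=np.array([428,-57.3])
for z,r in((72,15),(60,20),(79,6),(44,25)):
    a=np.linspace(0,6.28,60); q=proj(cal,np.c_[P[0]+r*np.cos(a),P[1]+r*np.sin(a),a*0+z])
    cv2.polylines(c,[(((q-[280,160])+.5)*6).astype(int)],True,(0,0,255),1)
cv2.imwrite('pics/d.png',c)
E
```

```text
[500 159  70  67 985] [612.8 -41.8] 61.6
[417 184  60  56 775] [531.2 -61.1] 51.6
[316 206  48  32 303] [430.2 -77.9] 40.3
[515 249  46  41 541] [ 632.4 -123.4] 41.9
[431 254  63  54 430] [ 550.8 -142.7] 71.7
```

View pics/d.png

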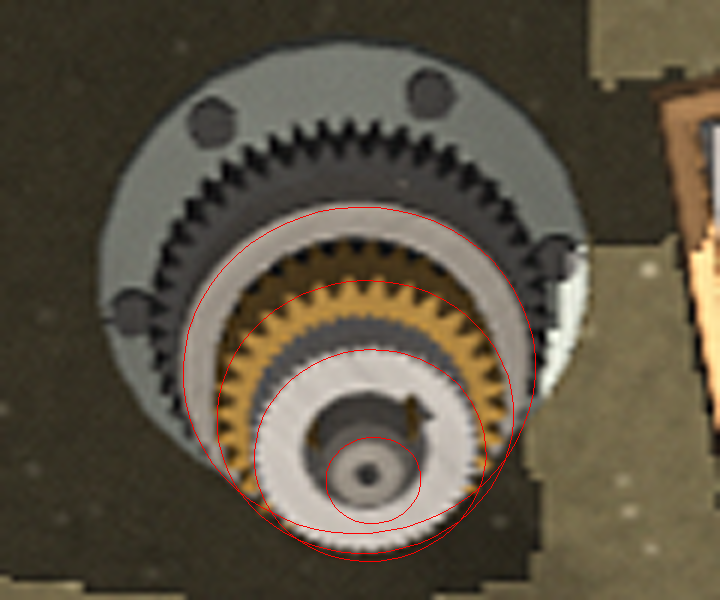

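The shaft top sits within 1 mm of prediction. Averaging the views gives the stack at (427.4,-56.7). Now centring and descending partway.

>>> carry_out(steps=[[-0.2,[15,33,20],0],[-0.2,[15,33,60],0],[-0.2,[15,33,84],0],[-0.2,[15,33,84],0],[-0.2,[15,33,84],0],[-0.2,[15,33,84],0]])

```text
time_s: 3.13
ee_pos: [428.1, -55.4, 101.7]
tcp_rot: [0.0, 1.0, 0.001, 0.001]
force: [0.7, -0.1, 0.2]
finger_gap: 51.3
```

```bash
python3 - <<'E'
from h import *
s=readout.get_state(); print(s['time_s'],s['ee_pos'],s['tcp_rot'],s['finger_gap'],s['force'])
for n in('wrist','scene'):
    im=eyes.get_image(n);cal=eyes.calibration(n)
    if n=='wrist': print(proj(cal,[[427.4,-56.7,79]]))
    cv2.imwrite(f'pics/e_{n}.png',im)
E
```

```text
3.1333 [428.14576347 -55.35553407 101.66352156] [9.70760078e-05 9.99999368e-01 8.99865443e-04 6.66716187e-04] 51.27588134705934 [ 0.71409886 -0.13753468  0.18204374]
[[318.82933975 249.8400121 ]]
```

View pics/e_wrist.png

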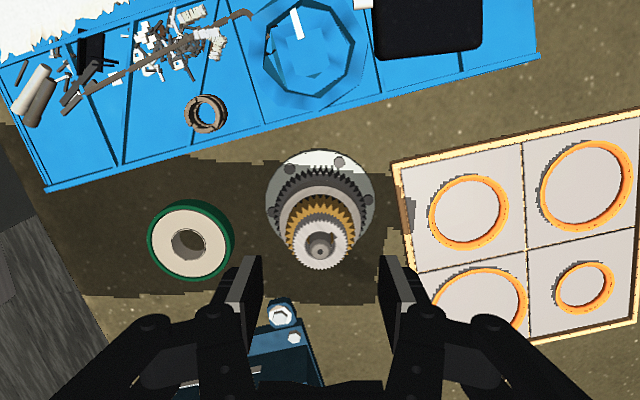

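View pics/e_scene.png

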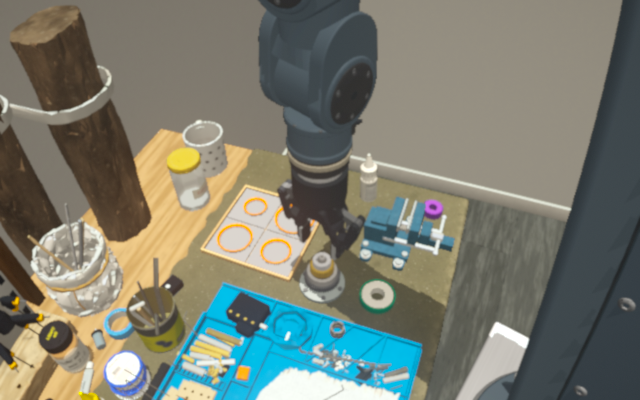

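>>> carry_out(steps=[[-0.2,[0,1,25],0],[-0.2,[0,1,36],0],[-0.2,[0,1,36],0],[0.7,[0,1,36],0],[0.7,[0,1,36],0],[0.7,[0,1,36],0],[0.7,[0,1,36],0],[0.7,[0,1,36],0],[0.7,[0,1,36],0]])

```text
time_s: 3.98
ee_pos: [428.5, -57.3, 65.7]
tcp_rot: [0.0, 1.0, 0.0, 0.001]
force: [-1.2, 0.2, 5.1]
finger_gap: 26.7
```

```bash
python3 - <<'E'
from h import *
s=readout.get_state(); print(s['time_s'],s['ee_pos'],s['tcp_rot'],s['finger_gap'],s['force'],s['wrist_torque'])
im=eyes.get_image('wrist');cv2.imwrite('pics/f.png',cv2.resize(im[150:350,200:440],None,fx=3,fy=3))
E
```

```text
3.9833 [428.48779934 -57.31873005  65.74643958] [1.83054799e-04 9.99999292e-01 3.07981937e-05 1.17497528e-03] 26.682124883262727 [-1.19930027  0.21824452  5.12133211] [ 0.08461521  0.31485711 -0.00630582]
```

View pics/f.png

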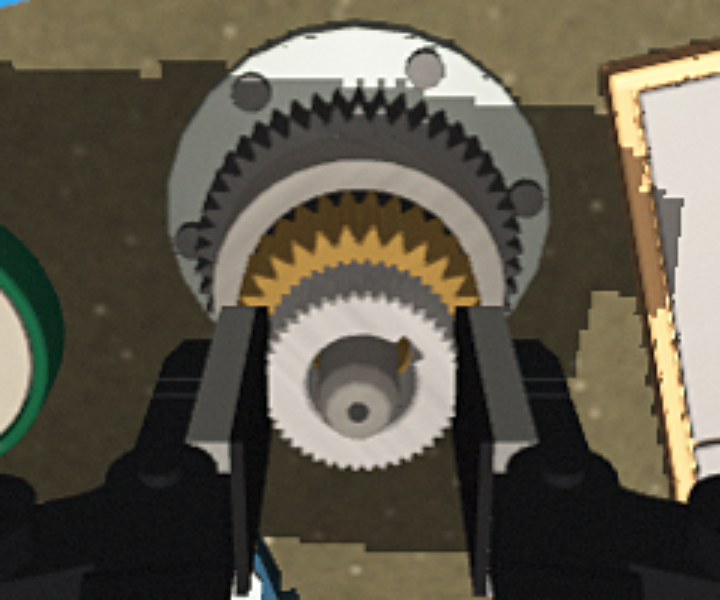

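Gripping the collar at the shaft. Now lift and check.

>>> carry_out(steps=[[0.7,[0,0,-6],0],[0.7,[0,0,-15],0],[0.7,[0,0,-30],0],[0.7,[0,0,-45],0],[0.7,[0,0,-45],0],[0.7,[0,0,-45],0]])

```text
time_s: 4.53
ee_pos: [428.5, -57.4, 110.6]
tcp_rot: [0.0, 1.0, -0.0, 0.001]
force: [0.2, -0.2, -1.2]
finger_gap: 27.2
```

```bash
python3 - <<'E'
from h import *
s=readout.get_state(); print(s['time_s'],s['ee_pos'],s['tcp_rot'],s['finger_gap'],s['force'],s['wrist_torque'])
im=eyes.get_image('wrist');cv2.imwrite('pics/g.png',cv2.resize(im[150:350,200:440],None,fx=3,fy=3))
E
```

```text
4.5333 [428.48788078 -57.382221   110.60605675] [ 2.37166304e-04  9.99998985e-01 -1.28945206e-05  1.40504518e-03] 27.159492635835964 [ 0.20576227 -0.17495551 -1.24834408] [-0.00090362 -0.01201835 -0.00911294]
```

View pics/g.png

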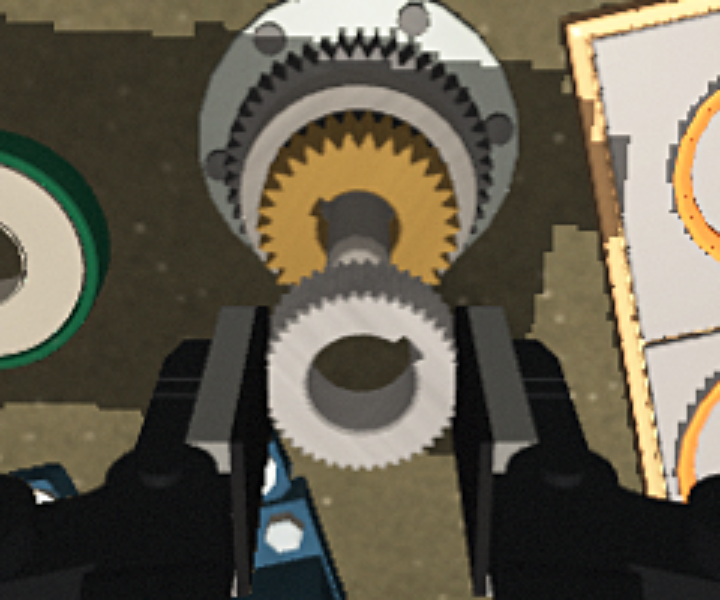

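```bash
cat >> h.py <<'E'
def wr(z,uv): return onz(eyes.calibration('wrist'),[uv],z)[0]
E
python3 - <<'E'
from h import *
print(wr(116.6,(320,275.7)), readout.get_state()['ee_pos'])
E
```

```text
[427.16887722 -55.67082407 116.6       ] [427.87028856 -57.30075902 109.80206151]
```

>>> carry_out(steps=[[0.7,[40,13,-5],0],[0.7,[80,26,-5],0],[0.7,[120,39,-5],0],[0.7,[160,53,-5],0],[0.7,[190,62,-5],0],[0.7,[204,67,-5],0],[0.7,[204,67,-5],0],[0.7,[204,67,-5],0],[0.7,[204,67,-5],0],[0.7,[204,67,-5],0]])

```text
time_s: 5.42
ee_pos: [630.2, -123.8, 114.1]
tcp_rot: [-0.0, 1.0, 0.0, -0.001]
force: [-0.4, 0.5, -0.8]
finger_gap: 27.2
```

```bash
cat >> h.py <<'E'
def rings(im,cal):
    hsv=cv2.cvtColor(im,cv2.COLOR_BGR2HSV)
    m=cv2.inRange(hsv,(8,150,120),(20,255,255))
    N,L,st,c=cv2.connectedComponentsWithStats(m)
    for i in range(1,N):
        if st[i][4]<200: continue
        ys,xs=np.where(L==i); P=onz(cal,np.c_[xs,ys],11.0)
        A=np.c_[P[:,:2],np.ones(len(P))]; s=np.linalg.lstsq(A,-(P[:,:2]**2).sum(1),rcond=None)[0]
        cx=-s[:2]/2; print(st[i],cx.round(1),round(2*np.sqrt(cx@cx-s[2]),1))
def look(tag,crop=True):
    s=readout.get_state(); print(s['time_s'],s['ee_pos'].round(2),s['tcp_rot'].round(4),round(s['finger_gap'],1),s['force'].round(1))
    im=eyes.get_image('wrist');cal=eyes.calibration('wrist');rings(im,cal)
    cv2.imwrite(f'pics/{tag}.png',im)
E
python3 -c "
from h import *
look('h1')"
```

```text
5.4167 [ 630.22 -123.83  114.11] [-1.e-04  1.e+00  1.e-04 -6.e-04] 27.2 [-0.4  0.5 -0.8]
[ 245   28  102  105 2200] [613.9 -43.6] 61.4
[ 134   68   84   86 1754] [532.5 -62.9] 52.0
[551  99  49  46 206] [822.7 -83.1] 56.0
[ 293  169   64   61 1153] [ 633.2 -125.2] 42.2
[ 163  174  104   96 1881] [ 551.6 -144.4] 72.1
```

View pics/h1.png

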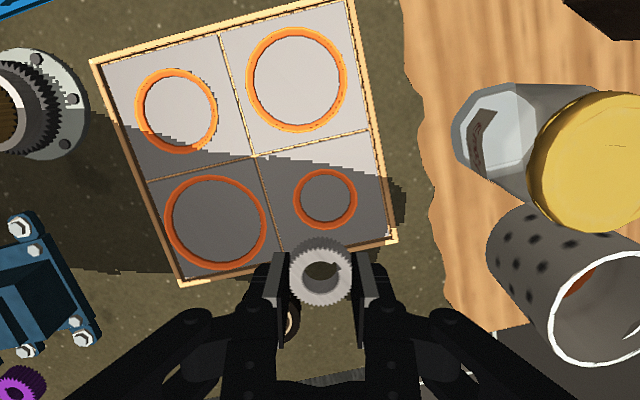

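The wrist view now agrees with the top view: seat_30 is at (633.2,-125.2) and the ring is at pixel (325,199). Descending.

>>> carry_out(steps=[[0.7,[2.5,2,10],0],[0.7,[2.5,2,45],0],[0.7,[2.5,2,75],0],[0.7,[2.5,2,94],0],[0.7,[2.5,2,94],0],[0.7,[2.5,2,94],0],[0.7,[2.5,2,94],0]])

```text
time_s: 6.05
ee_pos: [634.7, -126.4, 21.5]
tcp_rot: [0.0, 1.0, 0.0, 0.001]
force: [1.1, 0.2, 0.5]
finger_gap: 27.3
```

```bash
python3 -c "
from h import *
look('i1')
s=eyes.get_image('scene');cv2.imwrite('pics/i1s.png',cv2.resize(s[150:300,180:380],None,fx=4,fy=4))"
```

```text
6.05 [ 634.7  -126.39   21.47] [2.e-04 1.e+00 0.e+00 8.e-04] 27.3 [1.1 0.2 0.5]
[ 188    0  164  159 5705] [613.9 -43.9] 61.6
[  18   57  130  133 4332] [532.6 -63. ] 52.1
[ 269  212   98   51 1077] [ 633.1 -125.1] 42.4
[  78  221  153  126 2853] [ 551.6 -144.3] 72.0
```

View pics/i1.png

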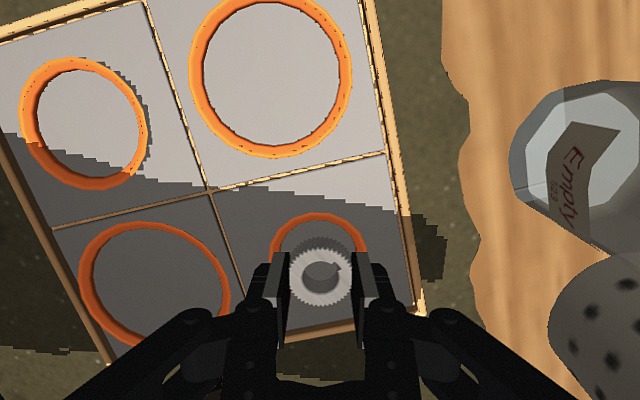

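```bash
python3 -c "
from h import *
print(wr(27.3,(320,276.5)))
for i in range(3): print(readout.get_state()['ee_pos'])"
```

```text
[ 634.50227771 -126.22630902   27.3       ]
[ 635.20687394 -126.4811467    22.09718131]
[ 635.20687394 -126.4811467    22.09718131]
[ 635.20687394 -126.4811467    22.09718131]
```

>>> carry_out(steps=[[0.7,[-1.5,-0.8,3],0],[0.7,[-1.5,-0.8,6],0],[0.7,[-1.5,-0.8,8],0],[0.7,[-1.5,-0.8,8.5],0],[0.7,[-1.5,-0.8,8.5],0],[0.7,[-1.5,-0.8,8.5],0]])

```text
time_s: 6.65
ee_pos: [632.7, -125.5, 12.8]
tcp_rot: [0.0, 1.0, 0.0, 0.0]
force: [-2.4, 0.7, 9.2]
finger_gap: 27.2
```

Contact (9 N) came at the expected height. Releasing.

>>> carry_out(steps=[[0.1,[0,0,0],0],[0.1,[0,0,0],0],[0.1,[0,0,0],0],[0.0,[0,0,-3],0],[0.0,[0,0,-30],0],[0.0,[0,0,-70],0],[0.0,[0,0,-100],0],[0.0,[0,0,-100],0],[0.0,[0,0,-100],0]])

```text
time_s: 7.4
ee_pos: [633.8, -125.7, 114.1]
tcp_rot: [0.0, 1.0, 0.0, 0.002]
force: [-0.0, -0.3, -0.5]
finger_gap: 42.6
```

```bash
python3 -c "
from h import *
look('j1')
im=cv2.imread('pics/j1.png');cv2.imwrite('pics/j1c.png',cv2.resize(im[150:270,240:420],None,fx=4,fy=4))"
```

```text
7.4 [ 633.82 -125.71  114.07] [5.e-04 1.e+00 0.e+00 2.e-03] 42.6 [-0.  -0.3 -0.5]
[ 239   24  102  106 2155] [612.4 -43.3] 60.8
[ 127   65   84   86 1781] [531.6 -62.5] 51.6
[546  90  60  45 264] [821.2 -82.8] 64.0
[ 287  166   65   62 1166] [ 631.5 -124.2] 41.9
[ 157  172  104   96 1908] [ 550.6 -143.3] 71.5
```

View pics/j1c.png

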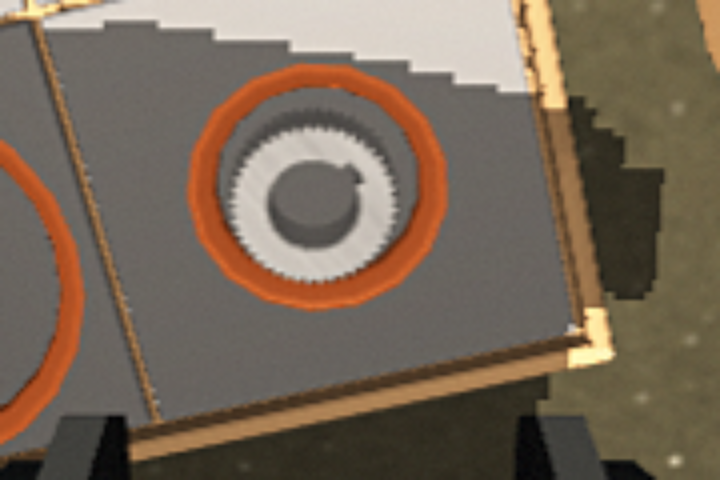

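The collar lies flat inside its ring. Back to the stack for the pinion.

>>> carry_out(steps=[[-0.4,[-40,-13,0],0],[-0.4,[-80,-27,0],0],[-0.4,[-120,-40,0],0],[-0.4,[-160,-53,0],0],[-0.4,[-190,-64,0],0],[-0.4,[-205.5,-69,0],0],[-0.4,[-205.5,-69,0],0],[-0.4,[-205.5,-69,10],0],[-0.4,[-205.5,-69,40],0],[-0.4,[-205.5,-69,64],0],[-0.4,[-205.5,-69,64],0],[-0.4,[-205.5,-69,64],0]])

```text
time_s: 8.45
ee_pos: [426.0, -56.4, 46.6]
tcp_rot: [-0.0, 1.0, -0.0, -0.002]
force: [0.8, 0.1, 0.9]
finger_gap: 59.8
```

```bash
python3 -c "
from h import *
look('k1')
im=cv2.imread('pics/k1.png');cv2.imwrite('pics/k1c.png',cv2.resize(im[150:350,200:440],None,fx=3,fy=3))"
```

```text
8.45 [426.02 -56.43  46.61] [-2.e-04  1.e+00 -1.e-04 -2.e-03] 59.8 [0.8 0.1 0.9]
[604 171  36  97 463] [614.3 -44.2] 59.5
[ 464  202   96   88 1773] [532.9 -62.7] 50.3
[ 278  246   94   80 3571] [429.  -89.5] 40.2
[512 313  67  59 626] [ 554.1 -143.4] 68.1
[613 327  27  38 233] [ 632.8 -129.5] 34.5
```

View pics/k1c.png

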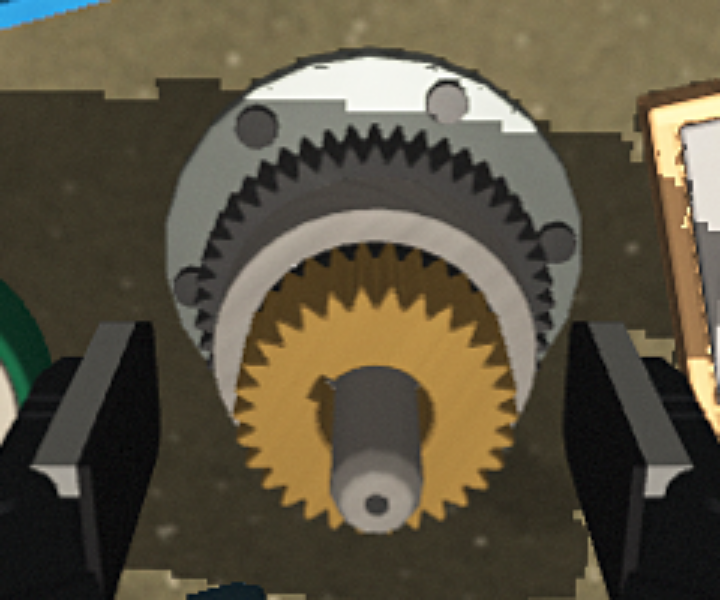

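>>> carry_out(steps=[[-0.4,[2,0,-3],0],[-0.4,[2,0,-3],0],[-0.4,[2,0,-3],0]])

```text
time_s: 8.75
ee_pos: [430.2, -56.6, 51.9]
tcp_rot: [0.0, 1.0, 0.0, 0.001]
force: [-0.4, -0.1, -0.3]
finger_gap: 59.9
```

>>> carry_out(steps=[[-0.4,[0,0,0],0],[-0.4,[0,0,0],0]])

```text
time_s: 8.92
ee_pos: [429.3, -56.5, 51.2]
tcp_rot: [0.0, 1.0, -0.0, 0.0]
force: [0.2, -0.0, -0.5]
finger_gap: 59.8
```

```bash
python3 -c "
from h import *
look('k2')
print(readout.get_state()['ee_pos'])
im=cv2.imread('pics/k2.png');cv2.imwrite('pics/k2c.png',cv2.resize(im[150:350,200:440],None,fx=3,fy=3))"
```

```text
8.9167 [429.28 -56.49  51.2 ] [ 1.e-04  1.e+00 -0.e+00  4.e-04] 59.8 [ 0.2 -0.  -0.5]
[592 160  48 104 631] [612.  -42.9] 60.1
[ 454  199   95   86 1667] [530.8 -61.8] 49.9
[ 272  241   91   78 3422] [426.8 -87.5] 39.6
[601 300  39  59 331] [ 631.7 -124.1] 42.3
[474 310  92  54 542] [ 550.6 -143.1] 69.8
[429.14770435 -56.47243081  51.07385872]
```

View pics/k2c.png

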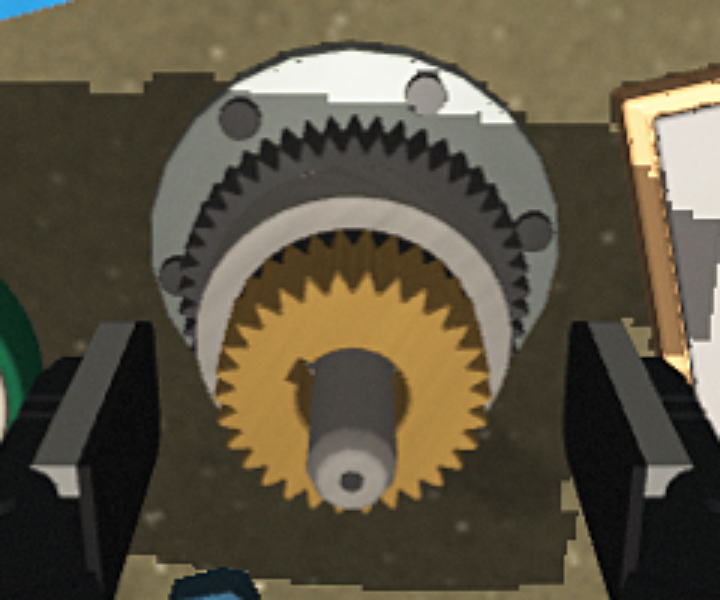

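>>> carry_out(steps=[[-0.4,[-1.2,0,1],0],[-0.4,[-1.2,0,1],0],[-0.4,[-1.2,0,1],0],[0.5,[-1.2,0,1],0],[0.5,[-1.2,0,1],0],[0.5,[-1.2,0,1],0],[0.5,[-1.2,0,1],0],[0.5,[-1.2,0,1],0],[0.5,[-1.2,0,1],0]], grip_force=50)

```text
time_s: 9.72
ee_pos: [427.9, -56.5, 50.0]
tcp_rot: [0.0, 1.0, 0.0, 0.0]
force: [-1.2, 0.3, 5.2]
finger_gap: 37.3
```

>>> carry_out(steps=[[0.5,[0,0,-6],0],[0.5,[0,0,-20],0],[0.5,[0,0,-40],0],[0.5,[0,0,-55],0],[0.5,[0,0,-55],0],[0.5,[0,0,-55],0],[0.5,[0,0,-55],0]])

```text
time_s: 10.3
ee_pos: [427.4, -56.4, 104.3]
tcp_rot: [0.0, 1.0, -0.0, -0.0]
force: [-0.1, 0.3, -2.4]
finger_gap: 37.4
```

```bash
python3 -c "
from h import *
look('l1')
im=cv2.imread('pics/l1.png');cv2.imwrite('pics/l1c.png',cv2.resize(im[150:350,200:440],None,fx=3,fy=3))"
```

```text
10.3 [427.44 -56.39 104.26] [ 0.e+00  1.e+00 -0.e+00 -3.e-04] 37.4 [-0.1  0.3 -2.4]
[ 540  138   92   91 1569] [611.8 -42.6] 60.9
[ 431  172   76   74 1183] [530.7 -61.7] 50.5
[ 277  242   88   80 3953] [ 426.5 -121.1] 50.4
[558 259  56  31 328] [ 631.6 -124. ] 41.8
[430 265  97  72 838] [ 549.9 -142.8] 70.8
```

View pics/l1c.png

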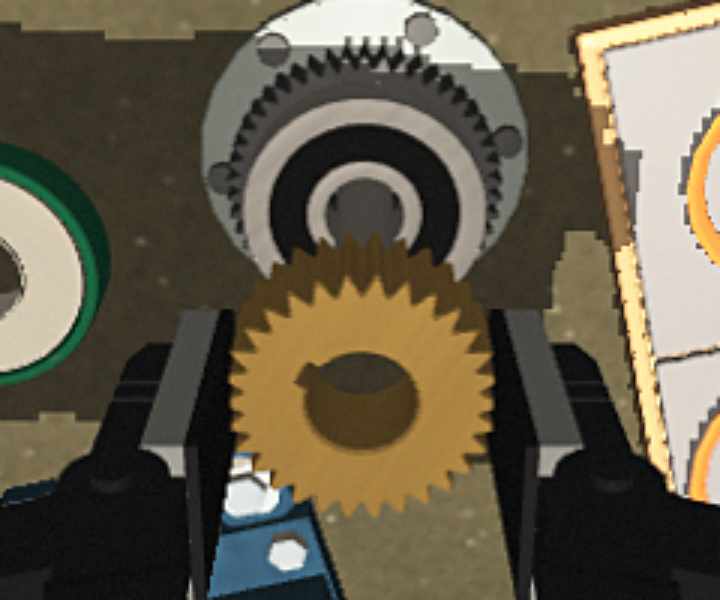

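```bash
python3 -c "
from h import *
print(wr(114,(320,283)),readout.get_state()['ee_pos'])"
```

```text
[426.54241053 -56.38321778 114.        ] [427.21552519 -56.36251533 103.9986777 ]
```

>>> carry_out(steps=[[0.5,[35,2,0],0],[0.5,[70,4,0],0],[0.5,[104.5,6.5,0],0],[0.5,[104.5,6.5,0],0],[0.5,[104.5,6.5,0],0],[0.5,[104.5,6.5,30],0],[0.5,[104.5,6.5,60],0],[0.5,[104.5,6.5,82],0],[0.5,[104.5,6.5,82],0],[0.5,[104.5,6.5,82],0],[0.5,[104.5,6.5,82],0],[0.5,[104.5,6.5,82],0]])

```text
time_s: 11.35
ee_pos: [533.1, -63.1, 24.3]
tcp_rot: [0.0, 1.0, -0.0, 0.001]
force: [-0.4, 0.3, -0.4]
finger_gap: 37.0
```

```bash
python3 -c "
from h import *
look('m1')
im=cv2.imread('pics/m1.png');cv2.imwrite('pics/m1c.png',cv2.resize(im[150:350,200:440],None,fx=3,fy=3))"
```

```text
11.35 [533.11 -63.08  24.31] [ 2.0e-04  1.0e+00 -0.0e+00  1.1e-03] 37.0 [-0.4  0.3 -0.4]
[ 421  150  141  132 3995] [613.  -42.9] 61.3
[ 261  201  116   53 1379] [531.9 -61.8] 51.3
[ 277  242   88   80 3889] [532.6 -77.8] 33.2
[492 321  53  43 530] [ 634.1 -123.1] 38.7
[285 330  84  51 584] [ 549.6 -141.7] 67.5
```

View pics/m1c.png

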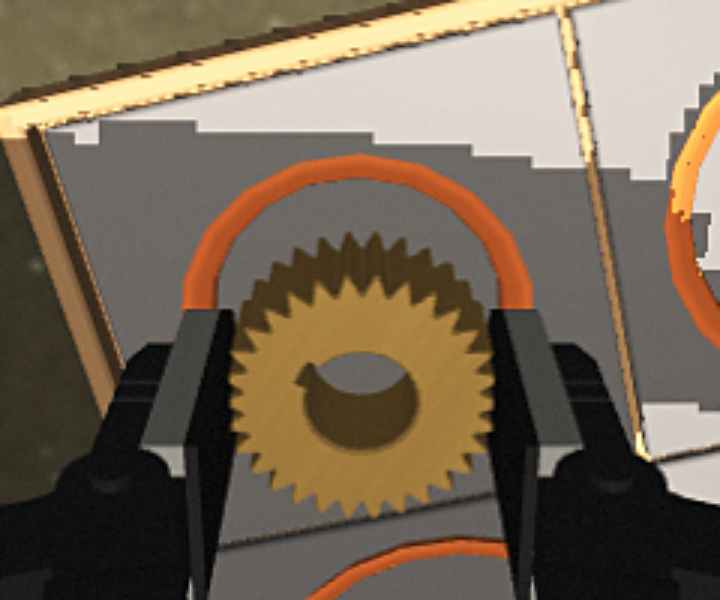

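>>> carry_out(steps=[[0.5,[-0.5,-0.3,4],0],[0.5,[-0.5,-0.3,7],0],[0.5,[-0.5,-0.3,9],0],[0.5,[-0.5,-0.3,10],0],[0.5,[-0.5,-0.3,10],0],[0.5,[-0.5,-0.3,10],0]])

```text
time_s: 11.9
ee_pos: [531.7, -62.6, 13.2]
tcp_rot: [0.0, 1.0, -0.0, 0.0]
force: [-1.7, 0.2, 5.7]
finger_gap: 37.4
```

>>> carry_out(steps=[[-0.2,[0,0,0],0],[-0.2,[0,0,0],0],[-0.2,[0,0,0],0],[-0.2,[0,0,-3],0],[-0.2,[0,0,-30],0],[-0.2,[0,0,-65],0],[-0.2,[0,0,-90],0],[-0.2,[0,0,-90],0],[-0.2,[0,0,-90],0],[-0.2,[0,0,-90],0]])

```text
time_s: 12.73
ee_pos: [531.6, -62.6, 102.4]
tcp_rot: [0.0, 1.0, -0.0, -0.0]
force: [-0.4, -0.5, 0.1]
finger_gap: 51.4
```

```bash
python3 -c "
from h import *
look('n1')
im=cv2.imread('pics/n1.png');cv2.imwrite('pics/n1c.png',cv2.resize(im[130:330,200:440],None,fx=3,fy=3))"
```

```text
12.7333 [531.55 -62.61 102.41] [ 0.e+00  1.e+00 -0.e+00 -1.e-04] 51.4 [-0.4 -0.5  0.1]
[ 393  128   98   93 1751] [612.  -42.6] 60.9
[ 281  165   82   76 3248] [531.3 -63. ] 41.8
[424 254  63  55 713] [ 631.8 -124.4] 42.2
[ 297  260   89   83 1189] [ 550.1 -142.8] 70.4
```

View pics/n1c.png

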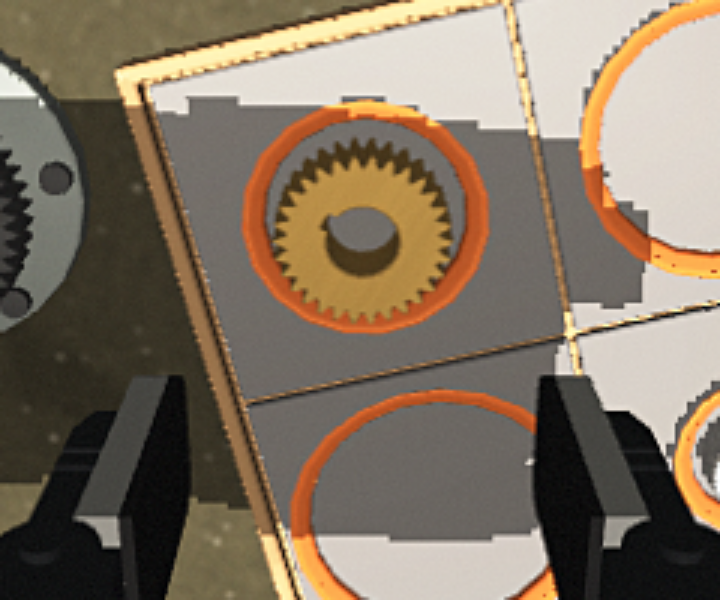

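The pinion is seated. On to the bearing.

>>> carry_out(steps=[[-0.7,[-35,-2,0],0],[-0.7,[-70,-4,0],0],[-0.7,[-103.6,-6.1,0],0],[-0.7,[-103.6,-6.1,0],0],[-0.7,[-103.6,-6.1,0],0],[-0.7,[-103.6,-6.1,20],0],[-0.7,[-103.6,-6.1,45],0],[-0.7,[-103.6,-6.1,67],0],[-0.7,[-103.6,-6.1,67],0],[-0.7,[-103.6,-6.1,67],0],[-0.7,[-103.6,-6.1,67],0],[-0.7,[-103.6,-6.1,67],0]])

```text
time_s: 13.78
ee_pos: [429.4, -56.7, 36.7]
tcp_rot: [0.0, 1.0, 0.0, 0.001]
force: [-0.6, -0.5, -0.4]
finger_gap: 72.6
```

```bash
python3 -c "
from h import *
look('o1')
im=cv2.imread('pics/o1.png');cv2.imwrite('pics/o1c.png',cv2.resize(im[150:350,200:440],None,fx=3,fy=3))"
```

```text
13.7833 [429.42 -56.69  36.7 ] [1.e-04 1.e+00 0.e+00 8.e-04] 72.6 [-0.6 -0.5 -0.4]
[611 182  29  91 312] [611.8 -43.3] 58.8
[ 464  208  100   92 1031] [531.4 -62.1] 49.7
[539 326  43  40 286] [ 555.8 -139.2] 57.4
```

View pics/o1c.png

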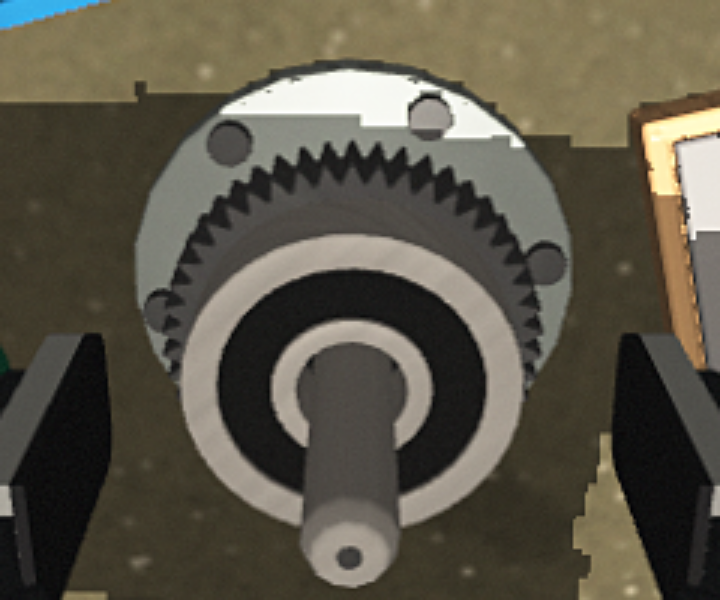

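>>> carry_out(steps=[[-0.7,[-1.3,0,1],0],[-0.7,[-1.3,0,1],0],[-0.7,[-1.3,0,1],0],[0.3,[-1.3,0,1],0],[0.3,[-1.3,0,1],0],[0.3,[-1.3,0,1],0],[0.3,[-1.3,0,1],0],[0.3,[-1.3,0,1],0],[0.3,[-1.3,0,1],0]], grip_force=60)

```text
time_s: 14.58
ee_pos: [427.2, -56.6, 35.6]
tcp_rot: [0.0, 1.0, 0.0, 0.0]
force: [-3.0, 0.2, 12.7]
finger_gap: 46.5
```

>>> carry_out(steps=[[0.3,[0,0,-6],0],[0.3,[0,0,-20],0],[0.3,[0,0,-40],0],[0.3,[0,0,-60],0],[0.3,[0,0,-68],0],[0.3,[0,0,-68],0],[0.3,[0,0,-68],0],[0.3,[0,0,-68],0]])

```text
time_s: 15.25
ee_pos: [426.3, -56.5, 101.8]
tcp_rot: [-0.0, 1.0, -0.0, -0.001]
force: [-0.8, 0.3, -1.3]
finger_gap: 46.0
```

```bash
python3 -c "
from h import *
look('p1')
im=cv2.imread('pics/p1.png');cv2.imwrite('pics/p1c.png',cv2.resize(im[150:350,200:440],None,fx=3,fy=3))"
```

```text
15.25 [426.26 -56.48 101.78] [-0.e+00  1.e+00 -0.e+00 -7.e-04] 46.0 [-0.8  0.3 -1.3]
[ 546  141   89   89 1387] [612.3 -42.7] 60.1
[434 175  76  72 761] [531.2 -62.3] 50.3
[576 261  41  31 230] [ 631.4 -125.1] 42.6
[433 267  97  68 677] [ 549.9 -143.1] 70.6
[559 270  33  43 201] [ 631.9 -124.4] 41.7
```

View pics/p1c.png

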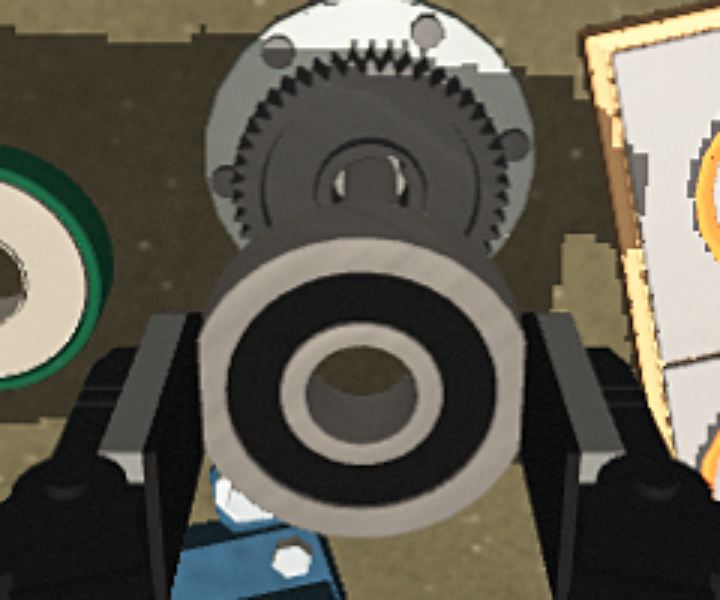

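>>> carry_out(steps=[[0.3,[38,-3,0],0],[0.3,[76,-5,0],0],[0.3,[114,-8,0],0],[0.3,[152,-10,0],0],[0.3,[187,-13,0],0],[0.3,[187,-13,0],0],[0.3,[187,-13,10],0],[0.3,[187,-13,40],0],[0.3,[187,-13,70],0],[0.3,[187,-13,80],0],[0.3,[187,-13,80],0],[0.3,[187,-13,80],0]])

```text
time_s: 16.3
ee_pos: [612.8, -43.6, 22.5]
tcp_rot: [-0.0, 1.0, -0.0, -0.001]
force: [0.4, 1.0, -2.1]
finger_gap: 46.2
```

>>> carry_out(steps=[[0.3,[0,0,0],0],[0.3,[0,0,0],0]])

```text
time_s: 16.47
ee_pos: [614.9, -43.7, 24.5]
tcp_rot: [0.0, 1.0, -0.0, 0.001]
force: [0.4, -0.2, -1.9]
finger_gap: 46.3
```

```bash
python3 -c "
from h import *
look('q1')
im=cv2.imread('pics/q1.png');cv2.imwrite('pics/q1c.png',cv2.resize(im[150:350,200:440],None,fx=3,fy=3))"
```

```text
16.4667 [614.88 -43.7   24.46] [ 1.0e-04  1.0e+00 -1.0e-04  1.3e-03] 46.3 [ 0.4 -0.2 -1.9]
[ 250  194  138   61 1629] [613.5 -43.1] 61.8
[ 102  240  112   89 3622] [530.6 -60.2] 41.4
[312 353  74  34 480] [ 632.3 -123. ] 40.2
```

View pics/q1c.png

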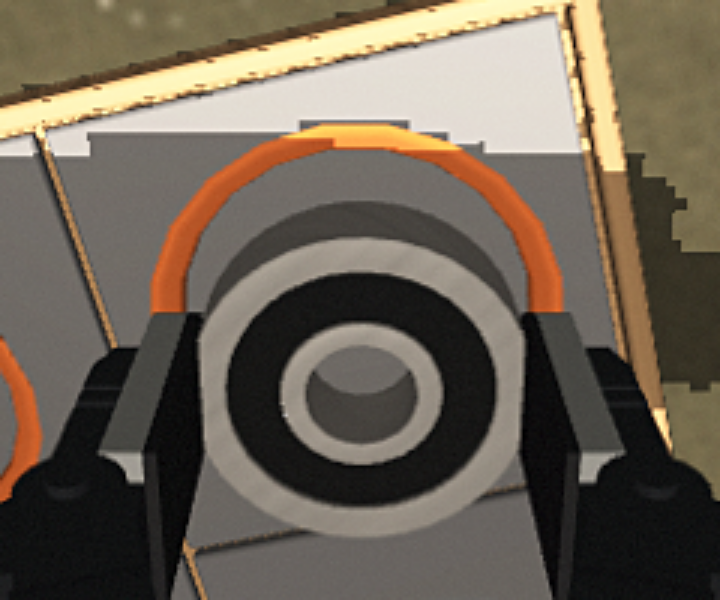

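>>> carry_out(steps=[[0.3,[-0.3,0,4],0],[0.3,[-0.3,0,7],0],[0.3,[-0.3,0,9],0],[0.3,[-0.3,0,10.5],0],[0.3,[-0.3,0,10.5],0],[0.3,[-0.3,0,10.5],0]])

```text
time_s: 17.02
ee_pos: [613.5, -43.5, 12.8]
tcp_rot: [0.0, 1.0, 0.0, 0.0]
force: [-3.2, 0.5, 6.2]
finger_gap: 46.0
```

>>> carry_out(steps=[[-0.4,[0,0,0],0],[-0.4,[0,0,0],0],[-0.4,[0,0,0],0],[-0.4,[0,0,-3],0],[-0.4,[0,0,-30],0],[-0.4,[0,0,-65],0],[-0.4,[0,0,-90],0],[-0.4,[0,0,-90],0],[-0.4,[0,0,-90],0],[-0.4,[0,0,-90],0]])

```text
time_s: 17.85
ee_pos: [613.3, -43.5, 101.9]
tcp_rot: [0.0, 1.0, -0.0, -0.0]
force: [-1.0, -0.2, -0.4]
finger_gap: 59.7
```

```bash
python3 -c "
from h import *
look('r1')
im=cv2.imread('pics/r1.png');cv2.imwrite('pics/r1c.png',cv2.resize(im[130:330,200:440],None,fx=3,fy=3))"
```

```text
17.85 [613.34 -43.52 101.85] [ 0.e+00  1.e+00 -0.e+00 -2.e-04] 59.7 [-1.  -0.2 -0.4]
[ 273  157   97   91 1669] [613.  -43.5] 62.1
[ 167  191   80   74 2792] [531.4 -62.5] 42.7
[316 278  61  51 728] [ 632.2 -124.4] 42.2
[555 278  85  66 555] [ 853.7 -154.5] 95.5
[237 285  54  79 737] [ 551.9 -143.4] 70.4
```

View pics/r1c.png

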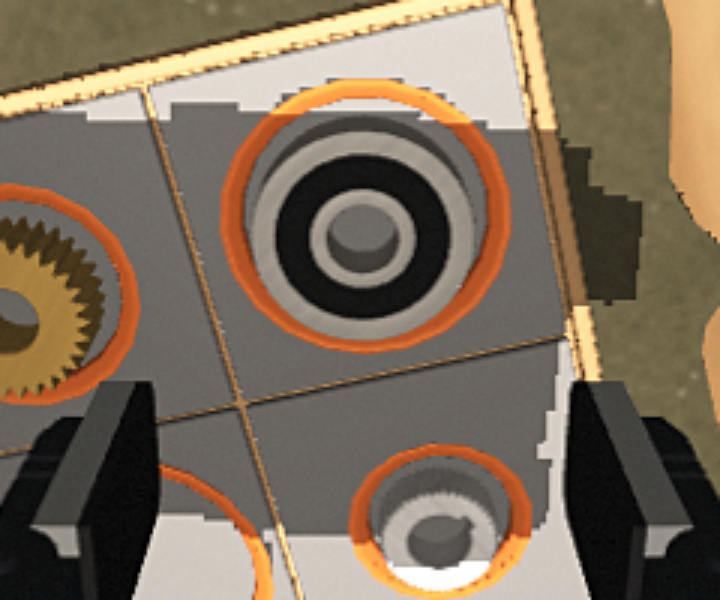

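>>> carry_out(steps=[[-1,[-38,3,0],0],[-1,[-76,5,0],0],[-1,[-114,8,0],0],[-1,[-152,10,0],0],[-1,[-185.6,13,0],0],[-1,[-185.6,13,0],0],[-1,[-185.6,13,10],0],[-1,[-185.6,13,40],0],[-1,[-185.6,13,68],0],[-1,[-185.6,13,79],0],[-1,[-185.6,13,79],0],[-1,[-185.6,13,79],0]])

```text
time_s: 18.9
ee_pos: [427.1, -56.4, 22.3]
tcp_rot: [-0.0, 1.0, -0.0, -0.002]
force: [-0.3, -0.0, 1.0]
finger_gap: 85.2
```

>>> carry_out(steps=[[-1,[0,0,0],0],[-1,[0,0,0],0],[-1,[0,0,0],0]])

```text
time_s: 19.15
ee_pos: [428.7, -56.6, 24.0]
tcp_rot: [0.0, 1.0, 0.0, 0.001]
force: [0.3, 0.2, -0.1]
finger_gap: 85.2
```

```bash
python3 -c "
from h import *
look('s1')
im=cv2.imread('pics/s1.png');cv2.imwrite('pics/s1c.png',cv2.resize(im[150:350,200:440],None,fx=3,fy=3))
im=eyes.get_image('scene');cv2.imwrite('pics/s1s.png',cv2.resize(im[150:350,200:440],None,fx=3,fy=3))"
```

```text
19.15 [428.74 -56.64  24.01] [1.e-04 1.e+00 0.e+00 7.e-04] 85.2 [ 0.3  0.2 -0.1]
[476 218 105  94 998] [530.9 -62. ] 49.6
```

View pics/s1c.png

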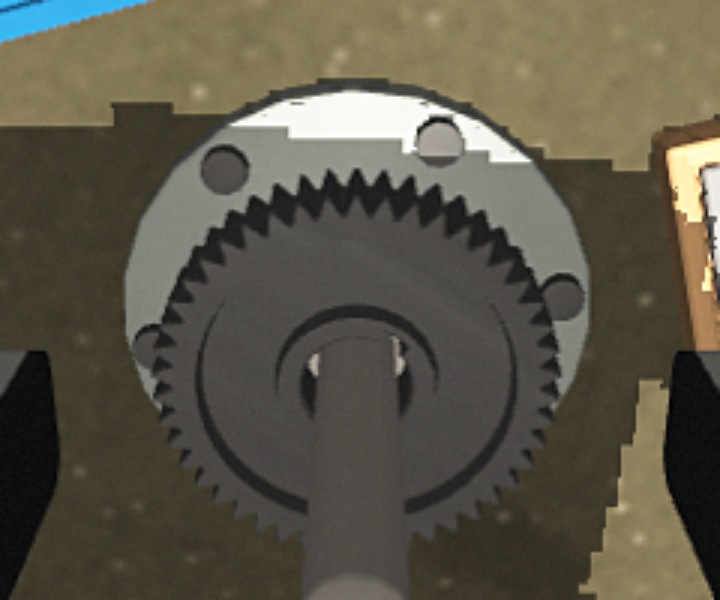

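View pics/s1s.png

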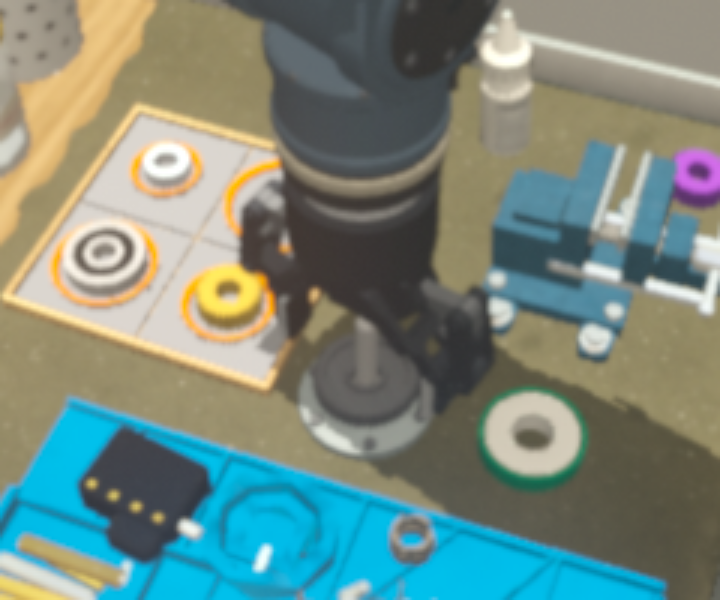

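>>> carry_out(steps=[[-1,[-0.5,0,2],0],[-1,[-0.5,0,2],0],[-1,[-0.5,0,2],0],[0.0,[-0.5,0,2],0],[0.0,[-0.5,0,2],0],[0.0,[-0.5,0,2],0],[0.0,[-0.5,0,2],0],[0.0,[-0.5,0,2],0],[0.0,[-0.5,0,2],0]], grip_force=70)

```text
time_s: 20.0
ee_pos: [427.4, -56.6, 22.0]
tcp_rot: [0.0, 1.0, -0.0, 0.0]
force: [-4.8, -0.2, 16.0]
finger_gap: 55.7
```

```bash
python3 -c "
from h import *
look('t1')
im=cv2.imread('pics/t1.png');cv2.imwrite('pics/t1c.png',cv2.resize(im[150:350,200:440],None,fx=3,fy=3))"
```

```text
20.0 [427.36 -56.62  22.05] [ 2.e-04  1.e+00 -0.e+00  1.e-04] 55.7 [-4.8 -0.2 16. ]
[480 218 107  97 987] [531. -62.] 49.7
[545 343  55  54 490] [ 553.4 -140.9] 62.6
```

View pics/t1c.png

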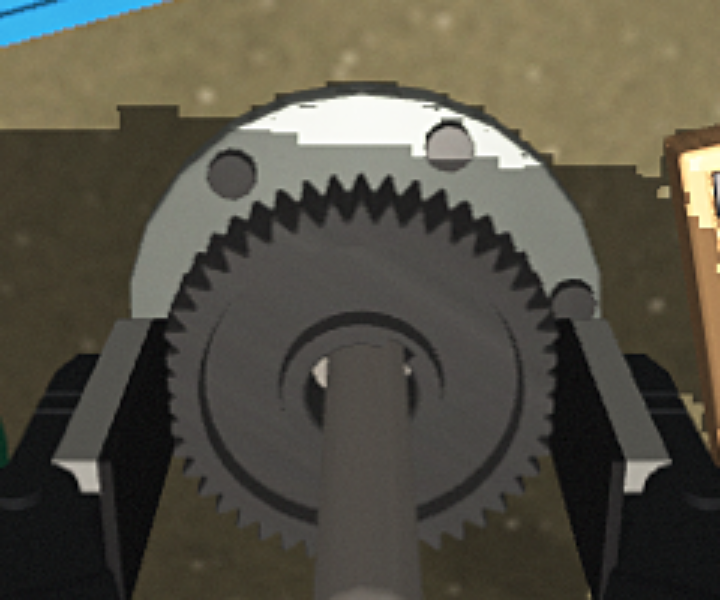

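>>> carry_out(steps=[[0.0,[0,0,-4],0],[0.0,[0,0,-12],0],[0.0,[0,0,-28],0],[0.0,[0,0,-46],0],[0.0,[0,0,-64],0],[0.0,[0,0,-78],0],[0.0,[0,0,-80],0],[0.0,[0,0,-80],0],[0.0,[0,0,-80],0],[0.0,[0,0,-80],0]])

```text
time_s: 20.88
ee_pos: [426.8, -56.4, 100.4]
tcp_rot: [-0.0, 1.0, 0.0, -0.001]
force: [0.4, 0.1, -2.0]
finger_gap: 55.2
```

```bash
python3 -c "
from h import *
look('u1')
im=cv2.imread('pics/u1.png');cv2.imwrite('pics/u1c.png',cv2.resize(im[150:350,200:440],None,fx=3,fy=3))"
```

```text
20.8833 [426.84 -56.44 100.38] [-1.e-04  1.e+00  0.e+00 -8.e-04] 55.2 [ 0.4  0.1 -2. ]
[546 141  90  89 732] [613.1 -43.2] 60.9
[434 176  77  72 740] [531.4 -62.3] 50.3
[563 264  54  28 230] [ 632.2 -124.6] 40.9
[436 268  94  61 584] [ 550.1 -143.2] 70.7
```

View pics/u1c.png

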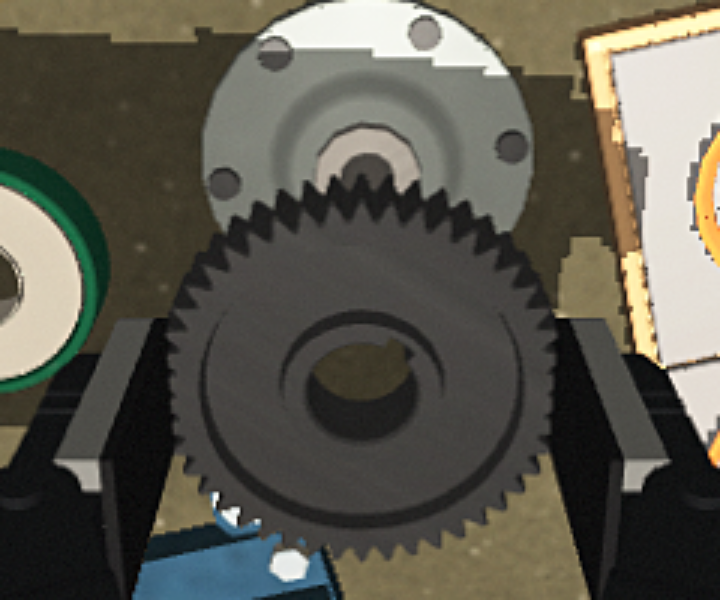

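>>> carry_out(steps=[[0.0,[31,22,0],0],[0.0,[62,44,0],0],[0.0,[93,66,0],0],[0.0,[124,87.5,0],0],[0.0,[124,87.5,0],0],[0.0,[124,87.5,0],0],[0.0,[124,87.5,20],0],[0.0,[124,87.5,50],0],[0.0,[124,87.5,70],0],[0.0,[124,87.5,78],0],[0.0,[124,87.5,78],0],[0.0,[124,87.5,78],0]])

```text
time_s: 21.93
ee_pos: [551.0, -143.7, 23.5]
tcp_rot: [-0.0, 1.0, 0.0, -0.0]
force: [0.4, 0.2, -1.9]
finger_gap: 55.0
```

>>> carry_out(steps=[[0.0,[0,0,0],0],[0.0,[0,0,0],0],[0.0,[0,0,0],0]])

```text
time_s: 22.18
ee_pos: [552.3, -144.2, 24.5]
tcp_rot: [0.0, 1.0, 0.0, 0.001]
force: [-0.2, -1.2, -2.9]
finger_gap: 55.5
```

```bash
python3 -c "
from h import *
look('v1')
im=cv2.imread('pics/v1.png');cv2.imwrite('pics/v1c.png',cv2.resize(im[150:350,200:440],None,fx=3,fy=3))"
```

```text
22.1833 [ 552.26 -144.2    24.45] [3.e-04 1.e+00 0.e+00 1.e-03] 55.5 [-0.2 -1.2 -2.9]
[ 391    0  165  117 3266] [613.3 -43.2] 62.7
[ 205    6  136  143 4770] [531.7 -62.7] 51.3
[ 443  173   98   92 2292] [ 632.4 -125.1] 42.3
[ 240  182  158   74 2117] [ 550.9 -143.6] 71.3
```

View pics/v1c.png

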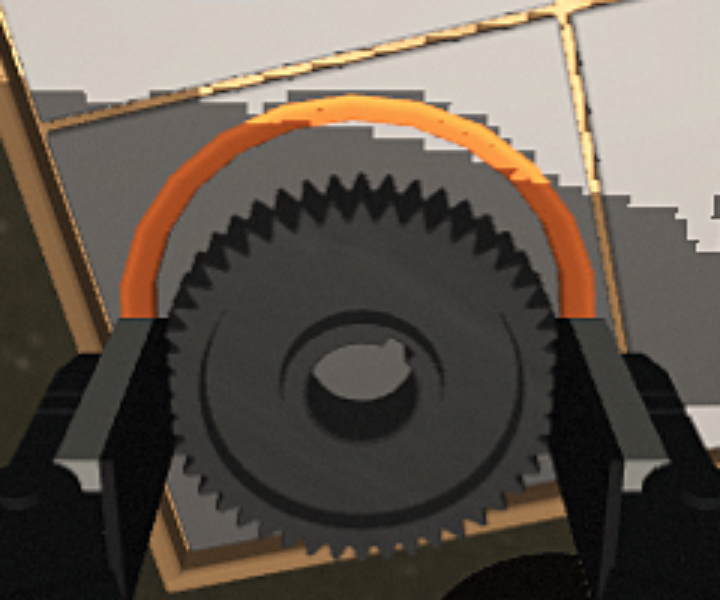

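>>> carry_out(steps=[[0.0,[-0.6,0,4],0],[0.0,[-0.6,0,8],0],[0.0,[-0.6,0,10],0],[0.0,[-0.6,0,11.5],0],[0.0,[-0.6,0,12],0],[0.0,[-0.6,0,12],0],[0.0,[-0.6,0,12],0]])

```text
time_s: 22.82
ee_pos: [550.5, -144.0, 11.4]
tcp_rot: [-0.0, 1.0, -0.0, -0.0]
force: [-4.4, -0.2, 5.0]
finger_gap: 54.9
```

>>> carry_out(steps=[[-0.7,[0,0,0],0],[-0.7,[0,0,0],0],[-0.7,[0,0,0],0],[-0.7,[0,0,-3],0],[-0.7,[0,0,-30],0],[-0.7,[0,0,-65],0],[-0.7,[0,0,-100],0],[-0.7,[-35,-30,-120],0],[-0.7,[-70,-60,-140],0],[-0.7,[-70,-60,-140],0],[-0.7,[-70,-60,-140],0],[-0.7,[-70,-60,-140],0]])

```text
time_s: 23.82
ee_pos: [481.1, -83.7, 152.3]
tcp_rot: [0.0, 1.0, 0.001, 0.001]
force: [0.1, -0.4, -0.0]
finger_gap: 72.4
```

```bash
python3 -c "
from h import *
look('w1')
for n in ('scene','top'):
  im=eyes.get_image(n);cv2.imwrite('pics/w1_'+n+'.png',im)
  if n=='top': cv2.imwrite('pics/w1_topc.png',cv2.resize(im[110:260,220:420],None,fx=4,fy=4))"
```

```text
23.8167 [481.11 -83.69 152.28] [3.0e-04 1.0e+00 6.0e-04 1.1e-03] 72.4 [ 0.1 -0.4 -0. ]
[ 446   92   81   83 1051] [613.2 -43.8] 61.7
[ 348  123   69   69 1368] [532.  -61.7] 48.7
[468 204  53  49 576] [ 632.4 -125.1] 42.0
[357 209  87  79 975] [ 550.8 -144. ] 71.3
```

View pics/w1.png

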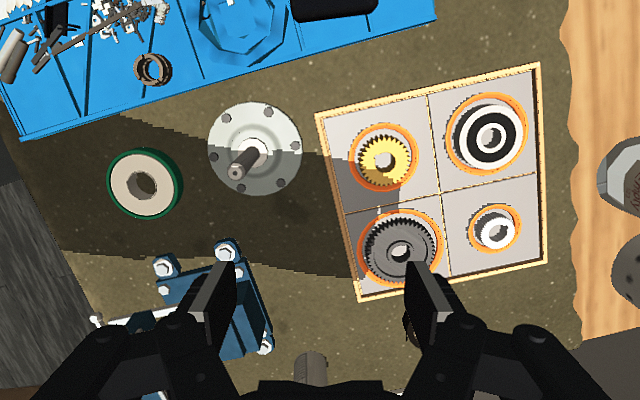

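View pics/w1_scene.png

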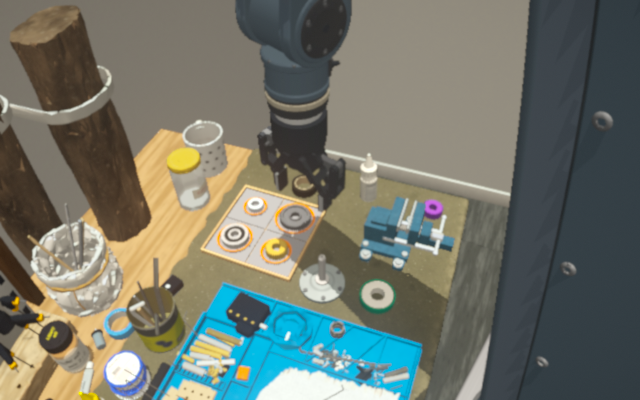

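View pics/w1_topc.png

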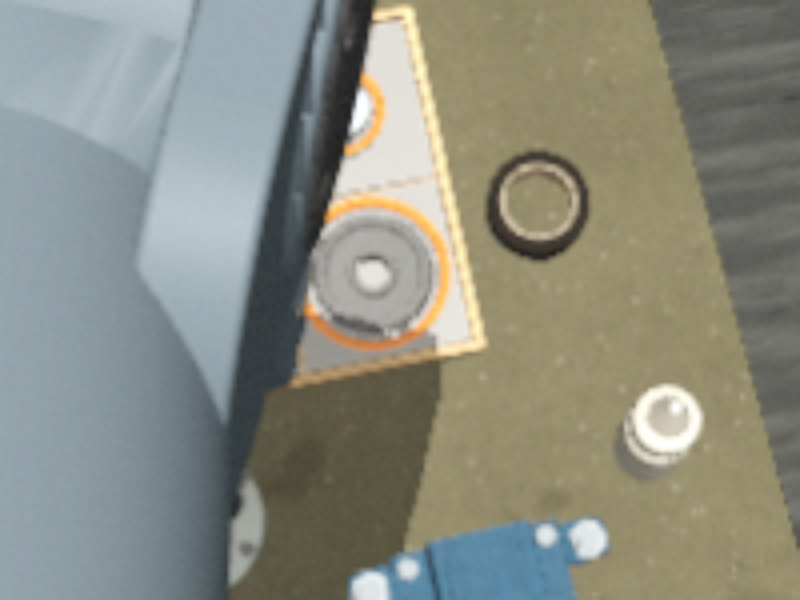

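All four parts are in their recesses and the bottle is upright. One enlarged check of the gear and tray before handing in.

```bash
python3 -c "
import cv2
im=cv2.imread('pics/w1.png');cv2.imwrite('pics/w1c.png',cv2.resize(im[70:300,330:550],None,fx=2.6,fy=2.6,interpolation=cv2.INTER_CUBIC))"
```

```text
(no output)
```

View pics/w1c.png

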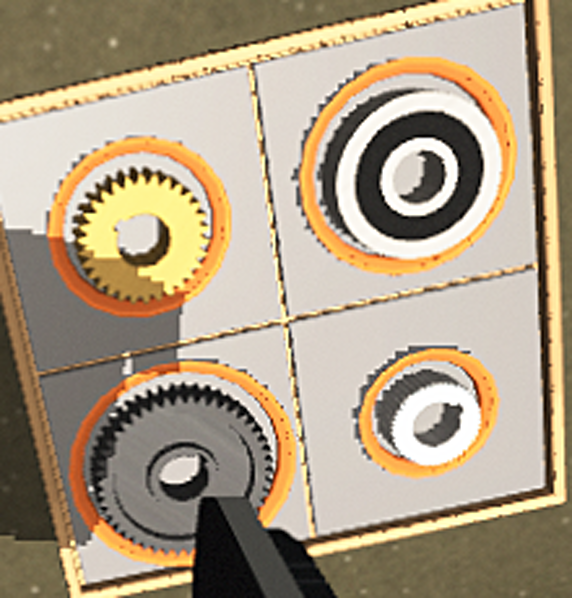

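All four parts lie level inside their rings, and nothing is touching the robot.

```bash
python3 -c "
from workcell import robot
print(robot.sign_off())"
```

```text
the job is handed in; nothing more can be done
None
```

The shaft is stripped and the job is handed in at about 24 s, well under the 99 s limit. I took the collar, pinion, bearing and gear off the top in that order. Each went into its own recess (seat_30, seat_40, seat_50, seat_60) with light floor contact of about 5–9 N before I released it.

- **Last checks:** the final wrist and scene pictures show all four parts inside their rings and looking level. The shaft is bare, the bottle is upright, the purple look-alike was not moved, and the gripper is open about 150 mm above the bench.
- **What disagreed:** the camera estimates of the seat positions differed by up to 2 mm, which is within the 4 mm clearance around each part. In the final top view the arm hid most of the tray, so that camera confirmed only the gear, part of the collar and the bottle.
- **Not measured:** how flat each part lies was judged from the pictures and from the height at which it touched down.

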